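Set the running clearance of a hold-down screw on a woodworking jig

ROBOT

A 6-joint arm with a two-finger parallel gripper is mounted at the origin on the work surface. World frame = base frame: x ahead of the robot, y to its left, z up, the work surface at z = 0. Lengths are in m, angles in rad, forces in N, time in s.
With the tool pointing down it reaches from about 0.35 to 1 m from the base axis. Payload 7.1 kg.
Tool frame: the origin (TCP) lies at the centre of the arm's flange, where the gripper is bolted on; the fingertips stand 173 mm ahead of it and the grasp point (between the pads) lies 155 mm ahead of it; z points along the fingers, y is the line along which they close (so a half turn about z gives the same grasp; the last joint's range is limited). The gripper opens to 85 mm and grips with 20 to 120 N. Pads are 22 mm wide; open, the fingers measure 114 mm over their backs; the gripper's body (76 mm by 85 mm) begins 54 mm behind the grasp point. The pads swing forward as they close: fully open they stand 13 mm farther back than shut.
Start: joints at [1.247, 0.423, 1.63, -0, 1.089, -0.019], TCP at [0.188, 0.596, 0.405] pointing down, gripper open.
Joint ranges: [-3, 3], [-0.9, 2.11], [0.09, 2.58], [-1.31, 4.45], [0.11, 2.69], [-2.54, 2.54]. Speed limits (rad/s): [2.39, 2.39, 3.01, 3.14, 3.14, 3.14].

INTERFACE

Orientations are given as [roll, pitch, yaw] about the fixed x, y, z axes, in that order (R = Rz(yaw) Ry(pitch) Rx(roll)).
In Python, from bench import env gives the robot as it stands.
- The arm moves only by the shell command python3 -m handwheel 'ROWS' [OPENING] [FORCE]. ROWS is JSON, a list of rows, each a list of 2 entries, a list of its own where there are three numbers: the shift along the world's x, y, z scaled (see below), then the turn about the world's z scaled (see below). A call has 1 to 20 rows; each row is the pose to reach, as a shift and turn from the pose commanded when the call began; what a row does not reach only later rows make up. The controller multiplies each number of a shift by 500 mm and each number of a turn by 30 degrees. A row lasts 1/8 s, in which the tool goes at most 62.5 mm and 10.7 degrees, less where a joint would pass 70% of its speed; a pose out of reach is approached as far as the arm can. A call with a number of a shift or a turn outside -1 to 1 is refused whole. A call with a gripper value outside its range is refused whole. OPENING is the opening, from 0 (shut) to 1 (fully open), set as the call begins (- or left out, the last holds). The fingers move at their own pace and stop on an object; FORCE is the grip in N (left out, the last holds). Time passes only in rows, so rows that repeat a pose let the fingers close. It gives the time, the measured TCP pose, the force, the opening and the grip force at its end, in the units of the state.
- env.get_state(): the state, without advancing time (a new reading comes with each control period).
- env.capture(name): name is "side" or "top" or "wrist"; returns a dict with "pixels" (420x560x3 uint8, red, green, blue), "fov_y" (degrees; the focal length in pixels is half the picture's height over the tangent of half this angle, whatever the lens; pixels are square), "cx", "cy" (the principal point, pixels), "xyz" and "orientation" of the camera in the world. Camera axes: x right, y down, z forward; pixel columns grow to the right and rows downward; lengths in m; the calibration is good to about 2 mm. A picture is of the moment at which its call begins. There is no depth.
- env.job_done(): hands the job in; it is judged then, once.
The state is a dict: "time": time; "joint_positions": joint angles; "qvel": joint speeds; "effort": joint torques, N m; "tool_pos": TCP position; "ee_rot": TCP orientation; "contact_force": force on the tool from outside, world axes, zero at the start; "moment": the same for the moment, N m; "opening": opening from 0.0 (shut) to 1.0 (fully open); "finger_force": force on a finger pad.
Only numpy, scipy, OpenCV 4.12 (cv2) and the standard library are available. Lean on these libraries where they do the work, as an engineer would, in place of code of your own. Each camera call takes 0.05 s, during which the arm holds its last target. There are 200 camera calls.

TASK

On the jig, one red thumbscrew stands over the laminated wooden blank and the other over the aluminium gauge block. Turn the thumbscrew over the wooden blank clockwise until it seats, then back it off a quarter turn, and finish while still gripping it there and holding it still: do not let go. Leave the other thumbscrew, the two workpieces and the things on the bench as they are.

Things in the scene. Friction and masses are not known exactly. Their poses are not given: they have to be found in the camera images.
- jig: fixed plywood board 240 x 360 x 18 mm, origin under its centre, x away from the robot at yaw 0 (yaw up to 0.4 rad). Two equal stations at local y = +90 and -90 mm: a green bracket with a post (x = 57 to 87 mm) and an arm 34 mm wide (x = -23 to 87 mm, top 100 mm above the bench), whose steel boss (28 mm wide, top 106 mm) carries an upright thumbscrew at x = 0 over a workpiece.
- screw_left (a joint): red thumbscrew on the robot's left (jig y = +90 mm), upright axis. Value (rad) grows clockwise seen from above; at 0 the bar's white end points along the jig's +x. Seats on a hard stop at 2.60 (it turns no further), turns back freely to 0; a quarter turn is 1.571. Starts from 1.35 to 2.0. Friction 0.04 N m: it stays where left. Its fine thread makes no visible rise or fall.
- screw_right (a joint): red thumbscrew on the robot's right (jig y = -90 mm), upright axis. Value (rad) grows clockwise seen from above; at 0 the bar's white end points along the jig's +x. Seats on a hard stop at 2.60 (it turns no further), turns back freely to 0; a quarter turn is 1.571. Starts from 1.35 to 2.0. Friction 0.04 N m: it stays where left. Its fine thread makes no visible rise or fall.
- screw_left_grip (a point): point on the left thumbscrew's axis, 135 mm above the bench, 12 mm below its top: grip here. Its grip is a red bar 46 mm long, 14 mm thick, 30 mm high (117 to 147 mm above the bench), pinched across its thickness from above; below it a 14 mm neck and 24 mm brass collar. The point turns with the screw; x runs along the bar to its white-marked end.
- screw_left_tip (a point): end face of the left thumbscrew's bar, white-marked end, 23 mm from the axis, at the height of the grip point: shows which way the bar points.
- screw_right_grip (a point): point on the right thumbscrew's axis, 135 mm above the bench, 12 mm below its top: grip here. Its grip is a red bar 46 mm long, 14 mm thick, 30 mm high (117 to 147 mm above the bench), pinched across its thickness from above; below it a 14 mm neck and 24 mm brass collar. The point turns with the screw; x runs along the bar to its white-marked end.
- screw_right_tip (a point): end face of the right thumbscrew's bar, white-marked end, 23 mm from the axis, at the height of the grip point: shows which way the bar points.
- blank_center (a point): centre of the wooden blank, a pale pine block 150 x 50 x 45 mm with a teal glue line round its middle height and a teal stripe across one end of its top; it lies loose on the jig under one of the two screws, chosen at random, its long side along the jig's x, its centre 25 mm towards the jig's -x from the screw axis.
- gauge_center (a point): centre of the aluminium gauge block, 150 x 50 x 45 mm, bare metal with two dark holes in its top, lying loose in the same way under the other screw.
- jug: white plastic jug 100 x 160 x 120 mm with a red cap, 146 mm tall in all, standing to the robot's right; origin under its centre. Leave alone.
- bottle: clear bottle with a blue cap, 60 mm across, 170 mm tall, standing on the left, beyond the tape measure; origin under its centre. Leave alone.
- tape: yellow tape measure 70 x 35 x 65 mm, standing at the left; origin under its centre. Leave alone.
- driver: screwdriver with an orange handle lying at the right, along its x; about 200 mm long. Leave alone.
Not all that is in view belongs to the job. Leave any purple look-alike of the part that bears blank_center alone.

How it is judged:
On the way:
1. the thumbscrew over the wooden blank is turned clockwise until it seats (((horizontal distance between blank_center and screw_left_grip below 0.06 m and value of joint screw_left above 2.53 rad) or (horizontal distance between blank_center and screw_right_grip below 0.06 m and value of joint screw_right above 2.53 rad))), for 0.2 s.
At the end, for the whole second after the job is handed in: Seated once, the thumbscrew over the blank is a quarter turn (1.571 rad, within 0.25) back from its seat, still, gripped with over 1.5 N; other screw: bar end within 6 mm of its start, blank and gauge block within 15 mm, bench things within 25 mm (((horizontal distance between blank_center and screw_left_grip below 0.06 m and value of joint screw_left between 0.779 and 1.279 rad and velocity of joint screw_left between -0.1 and 0.1 rad/s and contact force between the fingers and screw_left above 1.5 N and distance of screw_right_tip from where it was at the start of the episode below 0.006 m) or (horizontal distance between blank_center and screw_right_grip below 0.06 m and value of joint screw_right between 0.779 and 1.279 rad and velocity of joint screw_right between -0.1 and 0.1 rad/s and contact force between the fingers and screw_right above 1.5 N and distance of screw_left_tip from where it was at the start of the episode below 0.006 m)) and distance of each of blank_center, gauge_center from where it was at the start of the episode below 0.015 m and distance of each of jug, bottle, tape, driver from where it was at the start of the episode below 0.025 m); the arm keeps its last pose, push and grip.
It fails at once if the thumbscrew over the gauge block is turned ((horizontal distance between blank_center and screw_left_grip below 0.06 m and distance of screw_right_tip from where it was at the start of the episode above 0.006 m) or (horizontal distance between blank_center and screw_right_grip below 0.06 m and distance of screw_left_tip from where it was at the start of the episode above 0.006 m)).
It fails at once if the blank or the gauge block is moved more than 15 mm (distance of any of blank_center, gauge_center from where it was at the start of the episode above 0.015 m).
It fails at once if the jug, bottle, tape measure or screwdriver is moved more than 25 mm (distance of any of jug, bottle, tape, driver from where it was at the start of the episode above 0.025 m).
It also fails if it takes over 42 s, if anything falls off the work surface, if the arm or the gripper's body presses on something with over 40 N, if the wrist force passes 120 N, or if a joint passes its speed limit or range.

## Working session

There is one attempt and no reset: what is moved stays moved. The work goes in short steps, Python scripts to look and compute and a shell command to move; the robot and the scene stay as the last step left them, time stands still between calls to the robot, and variables do not carry over. Pictures are saved under pics/ and viewed, at most 10 in all, crops included, and the job is handed in when it is done.

```bash
mkdir -p pics; cat > h.py <<'E'
import cv2, numpy as np
from scipy.spatial.transform import Rotation as R
from bench import env
def snap(n):
    c=env.capture(n); c['f']=210/np.tan(np.radians(c['fov_y'])/2)
    o=np.array(c['orientation'],float)
    c['R']=R.from_euler('xyz',o).as_matrix() if o.shape==(3,) else o
    return c
def onplane(c,uv,z):
    d=c['R']@np.array([(uv[0]-c['cx'])/c['f'],(uv[1]-c['cy'])/c['f'],1]); p=np.array(c['xyz'])
    return p+d*(z-p[2])/d[2]
def save(c,n): cv2.imwrite('pics/'+n+'.png',cv2.cvtColor(c['pixels'],cv2.COLOR_RGB2BGR))
E
python3 - <<'E'
from h import *
import pickle
cs=[snap('top'),snap('side')]
for c in cs: print(c['xyz'],c['orientation'],c['f'],c['cx'],c['cy'])
pickle.dump(cs,open('c.pkl','wb'))
for c,n in zip(cs,('top','side')): save(c,n)
print(env.get_state())
E
```

```text
[ 0.35991504 -0.03750434  1.40575943] [-2.99997561  0.02515019 -1.59636448] 440.06134325779084 275.32424165141003 212.52762856828076
[ 0.29099116 -1.0311676   0.85020479] [-2.17110058  0.01455089 -0.28510275] 464.3077892224737 277.95472257121935 202.0338004810007
{'time': 0.1, 'joint_positions': array([ 1.24699016e+00,  4.23794834e-01,  1.63062020e+00, -6.33464908e-05,
        1.08857493e+00, -1.89986441e-02]), 'qvel': array([-0.00013513, -0.00179807, -0.00268334,  0.00086129,  0.00278745,
        0.00022505]), 'effort': array([ 1.47083288e-04, -5.58422756e+01, -2.82446015e+01,  6.05735750e-05,
        2.96482474e-03,  4.25865380e-05]), 'tool_pos': array([0.18746999, 0.59595795, 0.40400165]), 'ee_rot': array([-3.14019453e+00,  2.95263576e-05,  2.83681457e+00]), 'contact_force': array([ 0.09869185, -0.36433862,  0.4246125 ]), 'moment': array([ 0.02044424,  0.03782976, -0.02973817]), 'finger_force': 0.0, 'opening': 0.9965648807314456}
```

View pics/top.png

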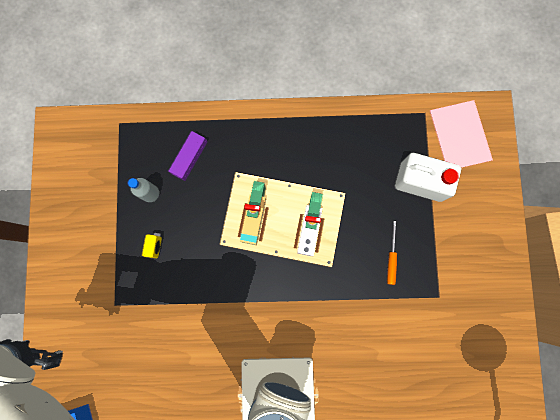

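View pics/side.png

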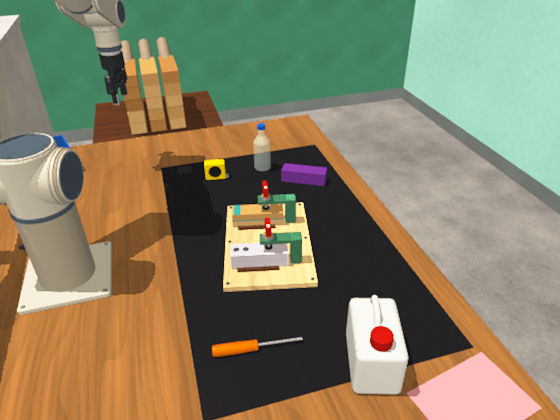

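The top view shows two candidates. The left screw, at about (251,207), stands over a pale block with a teal stripe at (249,239). The right screw, at about (313,219), stands over a grey block with two dark holes at (307,241). The purple block at (188,155) is the look-alike. The left screw fits the description, so I'll confirm it in a crop and measure.

```bash
python3 - <<'E'
from h import *
import pickle
c=pickle.load(open('c.pkl','rb'))[0]
im=c['pixels'][165:275,210:355]
cv2.imwrite('pics/crop.png',cv2.cvtColor(cv2.resize(im,None,fx=5,fy=5,interpolation=cv2.INTER_CUBIC),cv2.COLOR_RGB2BGR))
h=cv2.cvtColor(c['pixels'],cv2.COLOR_RGB2HSV)
red=(((h[...,0]<6)|(h[...,0]>174))&(h[...,1]>170)&(h[...,2]>90)).astype(np.uint8)
red[:165]=0;red[275:]=0;red[:,:210]=0;red[:,355:]=0
n,l,s,ce=cv2.connectedComponentsWithStats(red)
for i in range(1,n):
    if s[i,4]>8: print('red',s[i],ce[i],onplane(c,ce[i],.147))
# screw holes in the board corners by hand, top 18mm -> yaw and centre
P=[onplane(c,p,.018) for p in [(237,173),(344,193),(332,266),(220,244)]]
print(np.round(P,3),np.mean(P,0)); 
for a,b in((0,1),(1,2),(2,3),(3,0)): d=P[b]-P[a]; print(np.linalg.norm(d),np.arctan2(d[1],d[0]))
E
```

```text
red [244 204  16   7  73] [250.67123288 207.05479452] [0.55829397 0.06062546 0.147     ]
red [305 216  16   7  68] [311.30882353 218.88235294] [ 0.5186956  -0.11353277  0.147     ]
[[ 0.691  0.113  0.018]
 [ 0.615 -0.229  0.018]
 [ 0.385 -0.18   0.018]
 [ 0.463  0.17   0.018]] [ 0.53869173 -0.03148513  0.018     ]
0.3499898040493977 -1.7901408351699626
0.23534029651684146 2.934812921036578
0.35887948314284474 1.3508939556361472
0.23519635080164186 -0.24457165277682535
```

View pics/crop.png

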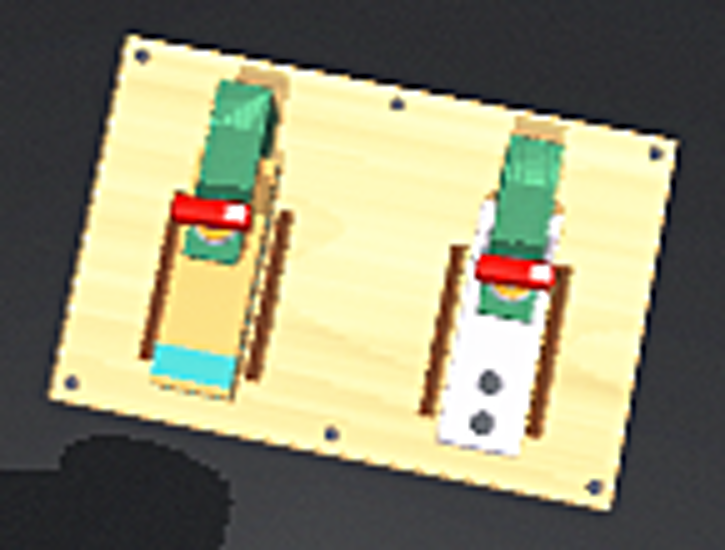

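The crop confirms it: the left screw stands over the teal-striped pine blank, and the right one over the metal block with holes. The jig is at about (0.539, -0.031) with yaw -0.22. The left axis is therefore near (0.559, 0.057), which agrees with the red blob. I'll move above it.

```bash
python3 -m handwheel '[[[0.7,-1,0],-1],[[0.7,-1,0],-1],[[0.7,-1,0],-1],[[0.7,-1,0],-1],[[0.7,-1,0],-1],[[0.7,-1,0],-1],[[0.7,-1,0],-1],[[0.7,-1,0],-1],[[0.7,-1,0],-1],[[0.7,-1,0],-1],[[0.7,-1,0],-1],[[0.7,-1,0],-1],[[0.7,-1,0],-1]]' 1 20
python3 -m handwheel '[[[0.042,-0.079,0],-1],[[0.042,-0.079,0],-1],[[0.042,-0.079,0],-1],[[0.042,-0.079,0],-1]]'
python3 -m handwheel '[[[0,0,0],-0.5],[[0,0,0],-0.5],[[0,0,0],-0.5],[[0,0,0],-0.5]]'
python3 - <<'E'
from h import *
c=snap('wrist'); save(c,'w1'); print(c['xyz'],c['orientation'])
import pickle; pickle.dump(c,open('w1.pkl','wb')); s=env.get_state(); print(s['tool_pos'],s['ee_rot'],s['joint_positions'])
h=cv2.cvtColor(c['pixels'],cv2.COLOR_RGB2HSV)
red=(((h[...,0]<6)|(h[...,0]>174))&(h[...,1]>170)&(h[...,2]>90)).astype(np.uint8)
n,l,s,ce=cv2.connectedComponentsWithStats(red)
for i in range(1,n):
    if s[i,4]>80: print('red',s[i],ce[i],onplane(c,ce[i],.147))
E
```

```text
time: 1.72
tool_pos: [0.5369, 0.0971, 0.4045]
ee_rot: [-3.141, -0.001, 2.315]
contact_force: [0.6, 0.8, -0.4]
opening: 1.0
finger_force: 0.0
time: 2.22
tool_pos: [0.5581, 0.0577, 0.4048]
ee_rot: [-3.141, -0.0, 1.793]
contact_force: [0.3, -0.0, -0.2]
opening: 1.002
finger_force: 0.0
time: 2.72
tool_pos: [0.5584, 0.0571, 0.4048]
ee_rot: [3.142, -0.0, 1.531]
contact_force: [-0.2, -0.2, 0.1]
opening: 0.998
finger_force: 0.0
[0.56294155 0.13683405 0.3737477 ] [ 2.82713173e+00  7.39405277e-04 -4.06907192e-02]
[0.55841208 0.05699395 0.40474895] [-3.14157813e+00 -2.01951886e-06  1.53059950e+00] [8.05093812e-02 3.30228261e-01 1.77248195e+00 4.35584919e-06
 1.03889662e+00 1.20704002e-01]
red [271 186  20  47 684] [280.49122807 209.50292398] [0.5616179  0.06628179 0.147     ]
red [242 360  13  13 118] [248.08474576 366.33898305] [ 0.52702585 -0.07926439  0.147     ]
```

View pics/w1.png

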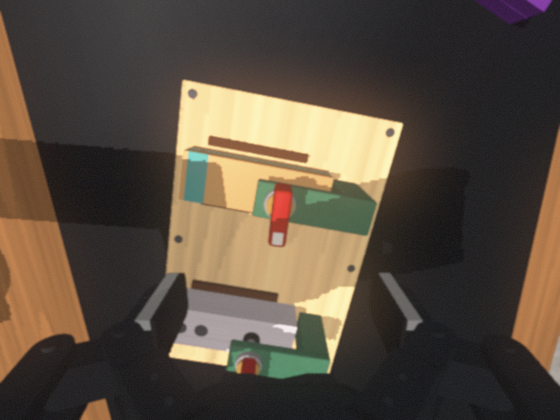

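The wrist view shows the left bar running from its red end at (283,185) to its white end at (278,239), over the blank with the teal stripe at (197,178). I'll get the bar axis and direction from the top-face ends.

```bash
python3 - <<'E'
from h import *
import pickle
c=pickle.load(open('w1.pkl','rb'))
x=cv2.resize(c['pixels'][170:260,235:330],None,fx=6,fy=6,interpolation=cv2.INTER_CUBIC)
cv2.imwrite('pics/w1c.png',cv2.cvtColor(x,cv2.COLOR_RGB2BGR))
E
```

```text
(no output)
```

View pics/w1c.png

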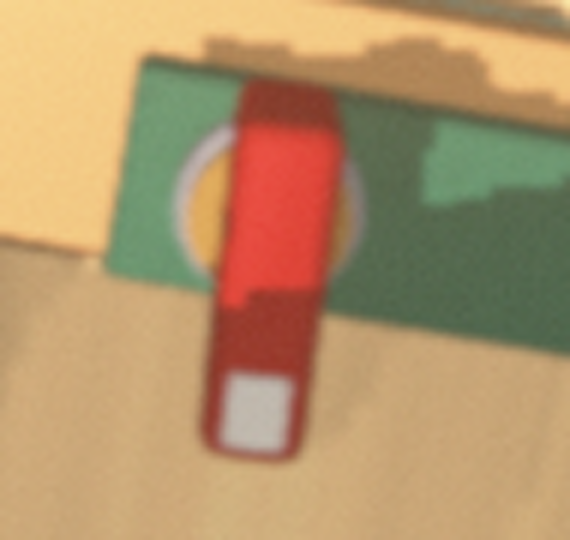

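```bash
python3 - <<'E'
from h import *
import pickle
c=pickle.load(open('w1.pkl','rb'))
a,b=[onplane(c,(235+u/6,170+v/6),.147) for u,v in((289,124),(250,460))]
d=b-a; print(a,b,(a+b)/2,np.linalg.norm(d),np.arctan2(d[1],d[0]))
P=[onplane(c,p,.018) for p in [(183,81),(402,123)]]; d=P[1]-P[0]; print(P,np.linalg.norm(d),np.arctan2(d[1],d[0]))
E
```

```text
[0.56414424 0.08071306 0.147     ] [0.5574697  0.03606603 0.147     ] [0.56080697 0.05838954 0.147     ] 0.04514318721373847 -1.719193095306439
[array([0.46487665, 0.17018458, 0.018     ]), array([0.69590304, 0.11870229, 0.018     ])] 0.23669308502369982 -0.21925907874683984
```

The bar is 45 mm long (46 expected), with its axis at (0.561, 0.058) and direction -1.72, so its value is about 1.50. Next I align, descend and grip.

```bash
python3 -m handwheel '[[[0.005,0.003,0],-0.21],[[0.005,0.003,-0.1],-0.21],[[0.005,0.003,-0.18],-0.21],[[0.005,0.003,-0.226],-0.21],[[0.005,0.003,-0.226],-0.21],[[0.005,0.003,-0.226],-0.21]]' 1
python3 -m handwheel '[[[0,0,0],0],[[0,0,0],0],[[0,0,0],0],[[0,0,0],0],[[0,0,0],0],[[0,0,0],0],[[0,0,0],0],[[0,0,0],0]]' 0 40
```

```text
time: 3.52
tool_pos: [0.5615, 0.0583, 0.2926]
ee_rot: [3.14, -0.0, 1.419]
contact_force: [0.2, -0.2, 0.4]
opening: 1.001
finger_force: 0.0
time: 4.53
tool_pos: [0.5602, 0.0583, 0.2921]
ee_rot: [-3.139, 0.0, 1.418]
contact_force: [-5.8, 1.4, 7.8]
opening: 0.154
finger_force: 41.0
```

Gripped at about 13 mm opening, which matches the bar thickness. Now I turn clockwise.

```bash
python3 -m handwheel '[[[0,0,0],-0.3],[[0,0,0],-0.6],[[0,0,0],-0.9],[[0,0,0],-1],[[0,0,0],-1]]'
python3 -m handwheel '[[[0,0,0],-0.25],[[0,0,0],-0.5],[[0,0,0],-0.75],[[0,0,0],-0.9],[[0,0,0],-0.9],[[0,0,0],-0.9]]'
python3 -c "
from bench import env
s=env.get_state();print(s['moment'],s['ee_rot'])"
```

```text
time: 5.15
tool_pos: [0.5605, 0.0581, 0.2921]
ee_rot: [-3.14, 0.001, 0.894]
contact_force: [-4.3, -0.2, 6.7]
opening: 0.159
finger_force: 40.8
time: 5.9
tool_pos: [0.5606, 0.0579, 0.2921]
ee_rot: [3.141, 0.001, 0.423]
contact_force: [-3.0, -1.8, 4.7]
opening: 0.155
finger_force: 40.7
[-0.52078322  0.48981017 -0.07361729] [3.14143740e+00 1.37220788e-03 4.23142351e-01]
```

Moment z is about -0.07, just screw friction, so it has not seated yet. I'll go on in small steps.

```bash
q(){ python3 -c "
from bench import env
s=env.get_state();print(s['moment'],s['ee_rot'][2])"; }
python3 -m handwheel '[[[0,0,0],-0.1],[[0,0,0],-0.15],[[0,0,0],-0.15]]'|tail -2;q
python3 -m handwheel '[[[0,0,0],-0.07],[[0,0,0],-0.07],[[0,0,0],-0.07]]'|tail -2;q
```

```text
opening: 0.158
finger_force: 40.7
[-0.58697354  0.45409449 -0.06288725] 0.34435043321098724
opening: 0.153
finger_force: 41.0
[-0.57980603  0.43944871  0.50268451] 0.3093052584160374
```

The moment has risen to +0.5 N m at yaw 0.31, where the seat was predicted. I'll press slightly further and hold.

```bash
q(){ python3 -c "
from bench import env
s=env.get_state();print(s['moment'],s['ee_rot'][2])"; }
python3 -m handwheel '[[[0,0,0],-0.08],[[0,0,0],-0.08],[[0,0,0],-0.08],[[0,0,0],-0.08]]';q
python3 - <<'E'
from h import *
c=snap('wrist'); save(c,'w2')
E
```

```text
time: 7.15
tool_pos: [0.5609, 0.058, 0.2922]
ee_rot: [3.141, 0.001, 0.269]
contact_force: [-2.7, -2.7, 5.5]
opening: 0.157
finger_force: 58.9
[-0.38482222  0.42278687  0.91843283] 0.26866738778888366
```

View pics/w2.png

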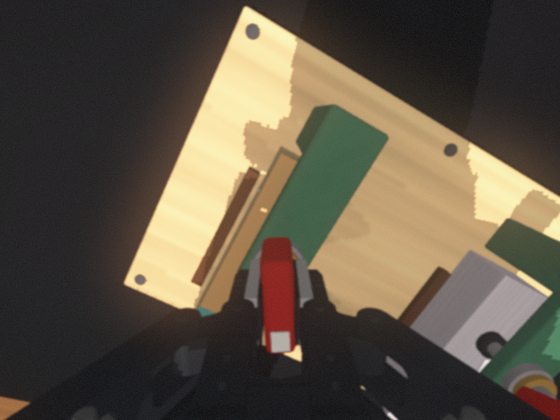

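The view shows the bar at (278,295) still squarely in the fingers and turned to its seat, with 0.9 N m of stop torque. Now I back off by about 1.58 rad.

```bash
python3 -m handwheel '[[[0,0,0],0.2],[[0,0,0],0.45],[[0,0,0],0.7],[[0,0,0],0.95],[[0,0,0],1],[[0,0,0],1]]' | tail -1
python3 -m handwheel '[[[0,0,0],0.25],[[0,0,0],0.5],[[0,0,0],0.75],[[0,0,0],1],[[0,0,0],1]]' | tail -1
python3 -m handwheel '[[[0,0,0],0.25],[[0,0,0],0.5],[[0,0,0],0.75],[[0,0,0],0.95],[[0,0,0],1.0],[[0,0,0],1.0]]' |tail -1
python3 -m handwheel '[[[0,0,0],0.06],[[0,0,0],0.06],[[0,0,0],0.06],[[0,0,0],0.06]]'
python3 - <<'E'
from h import *
c=snap('wrist'); save(c,'w3'); print(env.get_state()['moment'])
import pickle; pickle.dump(c,open('w3.pkl','wb'))
E
```

```text
finger_force: 40.9
finger_force: 41.1
finger_force: 41.4
time: 9.82
tool_pos: [0.5599, 0.0584, 0.2921]
ee_rot: [-3.138, -0.001, 1.868]
contact_force: [-7.4, 1.3, 10.4]
opening: 0.157
finger_force: 41.4
[0.17081128 1.19092387 0.01355823]
```

View pics/w3.png

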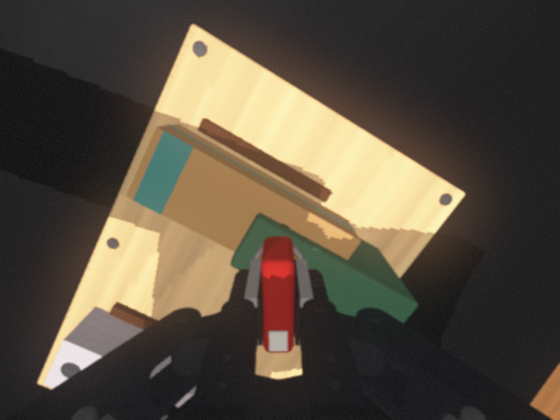

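The bar runs from (278,240) to (279,350), in line with the fingers. Its world angle is -1.27, so its value is about 1.05 (target 1.03). It is gripped with 41 N and still, and the blank has not moved.

```bash
python3 -c "
from bench import env
print(env.job_done())"
```

```text
the job is handed in; nothing more can be done
None
```

I turned the left thumbscrew (over the wooden blank) clockwise to its seat, backed it off a quarter turn to about 1.05 rad (target 1.03), and handed in still gripping it at about 41 N; no verdict was returned.

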